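Steady a jar in the worktop jar clamp

ROBOT

A 6-joint arm with a two-finger parallel gripper is mounted at the origin on the work surface. World frame = base frame: x ahead of the robot, y to its left, z up, the work surface at z = 0. Lengths are in m, angles in rad, forces in N, time in s.
With the tool pointing down it reaches from about 0.25 to 0.725 m from the base axis. Payload 4 kg.
Tool frame: the origin (TCP) lies midway between the tips of the shut fingers; the grasp point (between the pads) lies bot.pinch_z behind it (bot.pinch_z is the distance from the TCP to the grasp point, in m); z points along the fingers, y is the line along which they close (so a half turn about z gives the same grasp; the last joint's range is limited). The gripper opens to 85 mm and grips with 20 to 120 N. Pads are 22 mm wide; open, the fingers measure 114 mm over their backs; the gripper's body (76 mm by 85 mm) begins 54 mm behind the grasp point. The pads swing forward as they close: fully open they stand 13 mm farther back than shut.
Start: joints at [-1.106, 0.241, 0.005, 1.335, 0, 1.571], TCP at [0.224, -0.447, 0.231] pointing down, gripper open.
Joint ranges: [-2.72, 2.72], [-1.05, 1.87], [-1.09, 1.28], [-1.99, 2.15], [-1.42, 1.44], [-3.14, 3.14]. Speed limits (rad/s): [2.79, 2.79, 3.14, 3.14, 3.14, 3.14].

INTERFACE

Orientations are given as a unit quaternion [x, y, z, w].
In Python, from workcell import bot gives the robot as it stands.
- The arm moves only by the tool tcp_steps, called after "Emit:" as name([rows], argument=value, ...), one row to a line, values as JSON. Schema: {"type":"object","properties":{"plan":{"type":"array","items":{"type":"array","items":{"type":"array","items":{"type":"number"},"minItems":7,"maxItems":7},"minItems":1,"maxItems":10},"minItems":1,"maxItems":1},"only":{"type":"string"},"quiet":{"type":"boolean"},"lines":{"type":"string"}},"required":["plan"],"additionalProperties":false}. plan is a list that holds a single list of rows (three levels of brackets), with 1 to 10 rows, each of 7 numbers: a rotation vector rx, ry, rz in normalised numbers (1 is 2 rad), then dx, dy, dz in normalised numbers (1 is 0.6 m), then the finger opening in m; each row is the pose to reach, as a shift and turn from the pose commanded when the call began, along the tool's axes at that moment; what a row does not reach only later rows make up. A row lasts 1/8 s, in which the tool goes at most 0.0625 m and 0.188 rad, less where a joint would pass 70% of its speed; a pose out of reach is approached as far as the arm can. The fingers move at their own pace and stop on an object; the grip force is fixed at half the most. Time passes only in rows, so rows that do not move let the fingers close. The tool returns the time, the measured TCP pose, the force, the opening and the grip force at its end. only (a regular expression) keeps the lines of the reply that match it, lines (a string "A,B") keeps lines A to B, and quiet returns only ok. No shift or turn number may pass 1 either way. Input that does not fit is refused with a message, and nothing moves.
- bot.get_obs(): the state, without advancing time (a new reading comes with each control period).
- bot.camera(name): name is "scene" or "top" or "wrist"; returns the picture (400x640x3 uint8, red, green, blue); there is no depth.
- bot.calibration(name): a dict with "mtx" (3x3 intrinsics, pixels), "k1" (the pictures are not rectified: a ray, as slopes to the right and down, at radius r is drawn at 1 + k1 r^2 times it, then the intrinsics apply), "R" (3x3) and "t" (3): a world point X has camera coordinates R X + t. Camera axes: x right, y down, z forward; pixel columns grow to the right and rows downward; lengths in m; the calibration is good to about 2 mm. A picture is of the moment at which its call begins: read the wrist's pose just before it. calibration takes no time and is no camera call; for the wrist camera it gives the pose at the moment of the call.
- bot.job_done(): hands the job in; it is judged then, once.
The state is a dict: "clock": time; "joint_pos": joint angles; "joint_vel": joint speeds; "tau": joint torques, N m; "eef_pos": TCP position; "tool_rot": TCP orientation; "ft_force": force on the tool from outside, world axes, zero at the start; "ft_torque": the same for the moment, N m; "grip_width": finger opening in m; "grasp_force": force on a finger pad.
Only numpy, scipy, OpenCV 4.12 (cv2) and the standard library are available. Lean on these libraries where they do the work, as an engineer would, in place of code of your own. Each camera call takes 0.05 s, during which the arm holds its last target. There are 200 camera calls.

TASK

The screw-lid glass jar stands loose in the jar clamp on the worktop, and a one-handed cook wants to open it: squeeze the clamp's trigger bar against the fixed grip bar, let it spring back, and pump it like that until the pad has pushed the jar fully home into the V jaw and the pad's spring is pressed in by about half. Work the clamp by its trigger only (do not push the rod, pad or jar), squeeze gently so that the glass is not crushed, leave the other things alone, and finish while still holding the trigger squeezed so that the jar stays firmly clamped.

Things in the scene. Friction and masses are not known exactly. Their poses are not given: they have to be found in the camera images.
- clamp: Jar clamp fixed on the worktop: pale wooden board 350 x 110 x 15 mm (x -60 to 290) with the mechanism on its centre line. Origin on the worktop under the trigger's pivot; x points along the clamp from the trigger to the jar, z up. In mm: trigger x 0, fixed grip bar x 20, dark rod guide x 44 to 100 (top z 99), then pad, jar and V jaw; the toothed rod sticks out behind the trigger.
- grip: Fixed grip: two steel uprights carrying a horizontal black rubber bar, 16 mm diameter, 56 mm long across the clamp. Origin and axes are the clamp's. It does not move.
- grip_roll (a point): Middle of the fixed grip bar, 135 mm above the worktop, at x = +20 mm in the clamp's frame.
- trigger_bar: The trigger's black rubber bar, 16 mm diameter, 56 mm long across the clamp, parallel to the fixed grip bar on the side away from the jar; carried by the trigger lever. Origin on the lever's pivot; the bar is 121 mm from the pivot along its z.
- trigger_roll (a point): Middle of the trigger bar: in the clamp's frame x -26, z 132 mm released, x 0, z 135 fully squeezed. Over both bars' outer faces: 62 mm released, 36 squeezed: a gripper from straight above takes both bars between its fingers, closing along the clamp's x. The bars' tops are at 143 mm; below them nothing near is higher than 100 mm.
- trigger (a joint): Trigger lever angle, 0 released to 0.22 rad fully squeezed (its stop). A spring of about 3 N at the bar returns it. A full squeeze carries the rod up to 16 mm towards the jar through a pawl in teeth of 12 mm pitch; the return leaves the rod where it is, so a full pump (squeezed to the stop, then wholly let go) nets 12 mm, a half pump may net nothing.
- ram (a joint): Travel of the rod and pad towards the jar, 0 to 0.075 m; starts at 0 to 0.02; jar home and touched at about 0.055. Only 5 N of friction holds the rod, so firm pressure lasts only while the trigger is squeezed. Push on the jar = about 1.6 x the squeeze on the bar, less 10 N: 20 N of squeeze gives about 21 N, 40 N gives 53 N; the glass breaks at 70 N.
- ram_rod: The square steel rod, 200 mm long, 16 x 16 mm, sliding in the guide. Not to be pushed by hand.
- pad (a joint): How far the pad is pressed back into the rod's end against its spring, 0 free to 0.014 m (bottomed). 2.5 N per mm.
- pad_face: Rubber pad on the end of the rod, 10 mm thick, 50 mm wide, 44 mm high. Origin in the middle of its front face, which looks along the clamp's x at the jar, 45 mm above the worktop.
- jar: Screw-lid glass jar, 72 mm diameter, 115 mm high, about 0.4 kg, loose and upright on the clamp's board between pad and V jaw. Origin at the centre of its underside.
- v_jaw (a point): Where the centre of the jar's underside is when the jar is fully home in the V jaw: on top of the board, at x = 221 mm, z = 15 mm in the clamp's frame.
- mug: White mug, 80 mm diameter, 90 mm high, a bystander. Origin under its centre.
- mill: Dark wooden pepper mill, 56 mm diameter, 155 mm high, a bystander. Origin under its centre.
- tin: Small steel tin, 60 mm diameter, 80 mm high, a bystander. Origin under its centre.

How it is judged:
On the way, in this order (a step that is already met when the one before it is completed fails the run):
1. the trigger is squeezed for the first time, the pad not yet on the jar (value of joint trigger above 0.05 rad and contact force between the fingers and trigger_bar above 0.5 N), for 0.02 s.
2. the pad touches the jar (contact force between pad_face and jar above 0.5 N), for 0.05 s.
At the end, for the whole second after the job is handed in: The jar stands upright (within 0.08 rad) and home in the V jaw (within 6 mm), pressed by the pad with more than 9 N (pad spring in by more than 3.5 mm), and the fingers still squeeze the trigger bar (more than 4 N on it, more than 1 N on the grip bar, trigger past 0.03 rad) (contact force between pad_face and jar above 9 N and value of joint pad above 0.0035 m and horizontal distance between jar and v_jaw below 0.006 m and angle between jar's own z axis and vertical below 0.08 rad and contact force between the fingers and trigger_bar above 4 N and contact force between the fingers and grip above 1 N and value of joint trigger above 0.03 rad and linear speed of jar below 0.01 m/s); the arm keeps its last pose, push and grip.
It fails at once if the jar is crushed (pad force above 70 N) (contact force between pad_face and jar above 70 N).
It fails at once if the robot touches the jar (above 1 N) (contact force between any of the arm, the fingers and jar above 1 N).
It fails at once if the robot pushes the rod or pad instead of the trigger (above 2 N) (contact force between any of the arm, the fingers and ram_rod above 2 N or contact force between any of the arm, the fingers and pad_face above 2 N).
It fails at once if a bystander is moved by more than 20 mm (distance of any of mug, mill, tin from where it was at the start of the episode above 0.02 m).
It also fails if it takes over 48 s, if anything falls off the work surface, if the arm or the gripper's body presses on something with over 40 N, if the wrist force passes 120 N, or if a joint passes its speed limit or range.

## Working session

There is one attempt and no reset: what is moved stays moved. The work goes in short steps, Python scripts to look and compute and a tool call to move; the robot and the scene stay as the last step left them, time stands still between calls to the robot, and variables do not carry over. Pictures are saved under pics/ and viewed, at most 10 in all, crops included, and the job is handed in when it is done.

```bash
ls; mkdir -p pics
```

Run:
```python
from workcell import bot
import cv2
print(bot.get_obs(), bot.pinch_z)
for n in("top","scene"):
    cv2.imwrite(f"pics/{n}0.png",bot.camera(n)[:,:,::-1])
    c=bot.calibration(n);print(n,c)
```

```text
pics
workcell.py
{'clock': 0.0, 'joint_pos': array([-1.10600090e+00,  2.41394239e-01,  3.73417065e-03,  1.33518910e+00,
        2.36839838e-05,  1.57081014e+00]), 'joint_vel': array([-0.00012714, -0.00019879,  0.00029759, -0.00154009, -0.00030162,
        0.00014619]), 'tau': array([ 7.19613727e-04, -3.72314680e+01,  2.52410352e+01,  1.70409190e-02,
        2.53319934e-05, -7.34225267e-06]), 'eef_pos': array([ 0.22384716, -0.44639654,  0.2304261 ]), 'tool_rot': array([ 9.73118052e-01,  2.30304588e-01, -2.24880022e-04, -1.00155452e-03]), 'ft_force': array([ 0.00958965,  0.8746615 , -0.28053706]), 'ft_torque': array([-0.02504705,  0.00583837,  0.01945022]), 'grasp_force': 0.0, 'grip_width': 0.08553153656714407} 0.0187
top {'mtx': array([[494.74742734,   0.        , 323.71537992],
       [  0.        , 494.74742734, 183.71928898],
       [  0.        ,   0.        ,   1.        ]]), 'k1': -0.07993555033711339, 'R': array([[-0.02104272, -0.99976607,  0.00500115],
       [-0.97723627,  0.01951175, -0.21125474],
       [ 0.21110774, -0.00933268, -0.97741824]]), 't': array([0.0155939 , 0.54982915, 1.55996545])}
scene {'mtx': array([[401.05765351,   0.        , 315.18989336],
       [  0.        , 401.05765351, 196.85317309],
       [  0.        ,   0.        ,   1.        ]]), 'k1': 0.0163962784997012, 'R': array([[-0.83498916,  0.55016204, -0.01071623],
       [ 0.43726987,  0.65157693, -0.61987302],
       [-0.33404816, -0.52227314, -0.78462896]]), 't': array([ 0.45581139, -0.15833179,  1.34053544])}
```

View pics/top0.png

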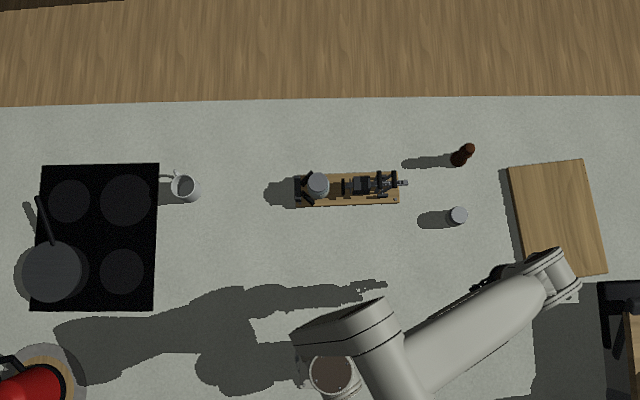

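View pics/scene0.png

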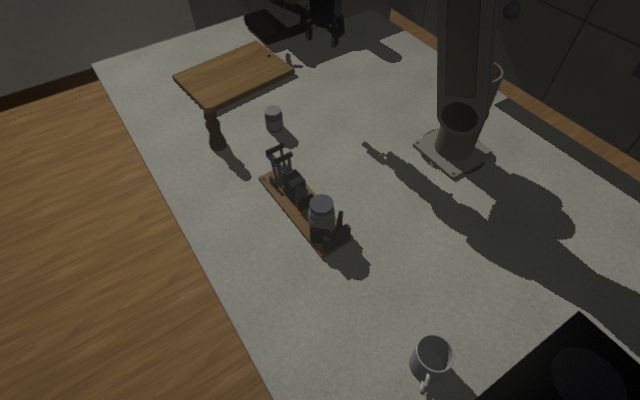

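The top view shows the clamp at about (295–408, 172–207) with the jar on the left at (317,185) and the trigger and grip on the right at about (380–395,185). The tin is at (457,215), the mill at (462,155) and the mug at (185,187). I'll zoom in on the clamp.

Run:
```python
import cv2,numpy as np
a=cv2.imread("pics/top0.png")[160:220,285:415];b=cv2.imread("pics/scene0.png")[135:265,245:365]
a=cv2.resize(a,None,fx=6,fy=6,interpolation=cv2.INTER_CUBIC)
cv2.imwrite("pics/topz.png",cv2.convertScaleAbs(a,alpha=1.4,beta=15))
```

```text
(no output)
```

View pics/topz.png

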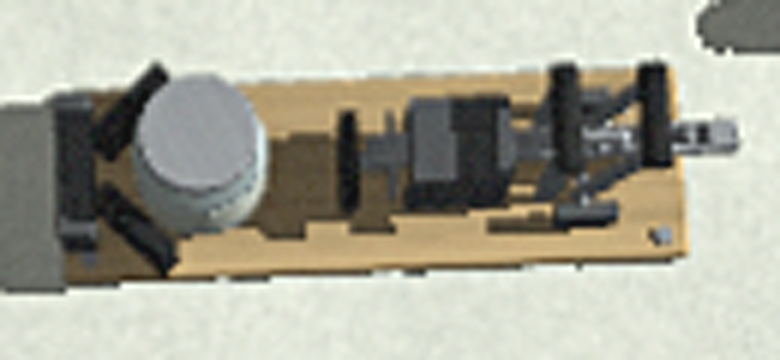

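The zoomed view shows the grip bar centred at zoom (565,117), the trigger bar at (653,113), the jar lid at (197,132), and the board's bottom edge running from (65,287) to (686,260).

Create h.py:
```python
from workcell import bot
import cv2,numpy as np
def px2w(c,u,v,z):
    f=c["mtx"]; d=np.array([c["k1"],0,0,0,0.])
    s=cv2.undistortPoints(np.array([[[u,v]]],float),f,d)[0,0]
    r=c["R"].T@np.array([s[0],s[1],1]); o=-c["R"].T@c["t"]
    return o+r*(z-o[2])/r[2]
def w2px(c,X):
    d=np.array([c["k1"],0,0,0,0.])
    return cv2.projectPoints(np.array(X,float).reshape(-1,1,3),cv2.Rodrigues(c["R"])[0],c["t"],c["mtx"],d)[0][:,0]
```

Run:
```python
from h import *
c=bot.calibration("top")
for n,u,v,z in [("grip",565,117,.137),("trig",653,113,.134),("lid",197,132,.13),("bl",65,287,.0075),("br",686,260,.0075),("tr",678,68,.015)]:
    print(n,px2w(c,(u+.5)/6-.5+285,(v+.5)/6-.5+160,z))
for n,u,v,z in [("tin",458,214,.08),("mill",468,149,.15)]: print(n,px2w(c,u,v,z))
```

```text
grip [ 0.54449265 -0.16698051  0.137     ]
trig [ 0.54639342 -0.21348397  0.134     ]
lid [0.54185883 0.02454381 0.13      ]
bl [0.48193745 0.10012971 0.0075    ]
br [ 0.49009819 -0.24731497  0.0075    ]
tr [ 0.59886483 -0.24739319  0.015     ]
tin [ 0.43741237 -0.42433215  0.08      ]
mill [ 0.63338728 -0.45282381  0.15      ]
```

Add to h.py:
```python
from scipy.spatial.transform import Rotation as Rn
def rel(X,yaw=0.028):
    o=bot.get_obs();R=Rn.from_quat(o["tool_rot"])
    T=Rn.from_matrix(np.array([[np.cos(yaw),np.sin(yaw),0],[np.sin(yaw),-np.cos(yaw),0],[0,0,-1]]).T)
    print("rot",(R.inv()*T).as_rotvec().round(4),"d",R.inv().apply(np.array(X)-o["eef_pos"]).round(4))
```

```bash
python3 -c "
from h import *
rel([.5455,-.190,.235])"
```

```text
rot [-1.800e-03  4.000e-04  4.368e-01] d [ 0.4025 -0.0851 -0.0044]
```

The manual's scale: shifts go in shares of 0.6 m and turns go in shares of 2 rad. Converting my numbers, 0.4025 m / 0.6 = 0.6708, 0.35 m / 0.6 = 0.5833, 0.437 rad / 2 = 0.2185.

Emit:
tcp_steps([
  [[0,0,0.03,0.0833,-0.0167,-0.0067,0.085],[0,0,0.06,0.1833,-0.0367,-0.0067,0.085],[0,0,0.1,0.2833,-0.0567,-0.0067,0.085],[0,0,0.14,0.3833,-0.0783,-0.0067,0.085],[0,0,0.18,0.4833,-0.1,-0.0067,0.085],[0,0,0.2185,0.5833,-0.1217,-0.0067,0.085],[0,0,0.2185,0.6708,-0.1417,-0.0067,0.085],[0,0,0.2185,0.6708,-0.1417,-0.0067,0.085],[0,0,0.2185,0.6708,-0.1417,-0.0067,0.085],[0,0,0.2185,0.6708,-0.1417,-0.0067,0.085]],
])

```text
clock: 1.35
eef_pos: [0.5448, -0.1915, 0.2353]
tool_rot: [1.0, 0.013, -0.0, -0.0]
ft_force: [0.4, 0.7, 0.4]
grip_width: 0.0851
grasp_force: 0.0
```

Run:
```python
from h import *
rel([.5455,-.190,.235])
c=bot.calibration("wrist");im=bot.camera("wrist")
cv2.imwrite("pics/w1.png",im[:,:,::-1])
print(w2px(c,[[.5445,-.167,.135],[.5464,-.2135,.132]]),c)
```

```text
rot [-0.      0.0007 -0.002 ] d [ 0.0008 -0.0015  0.0003]
[[290.06708647 195.29913966]
 [351.65223962 193.1372341 ]] {'mtx': array([[340.74322855,   0.        , 323.27234789],
       [  0.        , 340.74322855, 196.18098655],
       [  0.        ,   0.        ,   1.        ]]), 'k1': 0.011067176627390908, 'R': array([[ 2.56892542e-02, -9.99669831e-01,  5.39521215e-04],
       [-9.45455005e-01, -2.41207298e-02,  3.24858468e-01],
       [-3.24738196e-01, -8.85546480e-03, -9.45762489e-01]]), 't': array([-0.20597586,  0.46625305,  0.55928495])}
```

View pics/w1.png

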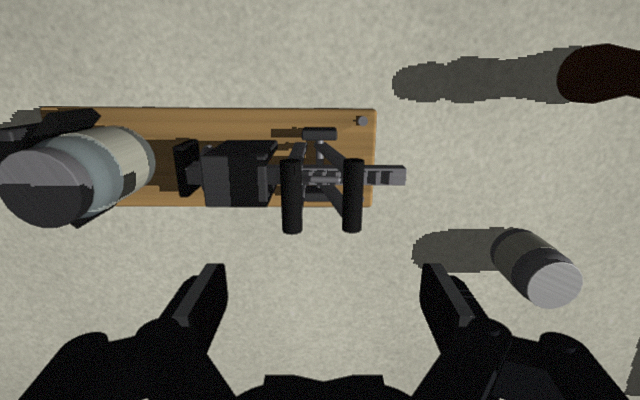

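The wrist view has the grip bar centred at (291.5,196) and the trigger bar at (352,196), with the fingers straddling them. This is within 1.5 mm of my estimate, so I'll descend.

Scaled: 0.122 m / 0.6 = 0.2033, 0.105 m / 0.6 = 0.175.

Emit:
tcp_steps([
  [[0,0,0,-0.0017,0,0.0667,0.085],[0,0,0,-0.0017,0,0.1333,0.085],[0,0,0,-0.0017,0,0.175,0.085],[0,0,0,-0.0017,0,0.2033,0.085],[0,0,0,-0.0017,0,0.2033,0.085],[0,0,0,-0.0017,0,0.2033,0.085]],
])

```text
clock: 2.15
eef_pos: [0.545, -0.1914, 0.1144]
tool_rot: [1.0, 0.013, 0.001, 0.0]
ft_force: [-0.1, 0.5, -0.1]
grip_width: 0.0852
grasp_force: 0.0
```

Scaled: -0.012 m / 0.6 = -0.02, -0.006 m / 0.6 = -0.01.

Emit:
tcp_steps([
  [[0,0,0,0,0,0,0.07],[0,0,0,0,0,0,0.062],[0,0,0,0,-0.0033,0,0.058],[0,0,0,0,-0.0067,0,0.054],[0,0,0,0,-0.01,0,0.05],[0,0,0,0,-0.0133,0,0.046],[0,0,0,0,-0.0167,0,0.042],[0,0,0,0,-0.02,0,0.038],[0,0,0,0,-0.02,0,0.038],[0,0,0,0,-0.02,0,0.038]],
])

```text
clock: 3.4
eef_pos: [0.5455, -0.1784, 0.1153]
tool_rot: [1.0, 0.014, 0.002, 0.0]
ft_force: [-1.2, 4.3, 9.8]
grip_width: 0.0381
grasp_force: 8.6
```

Scaled: -0.001 m / 0.6 = -0.0017.

Emit:
tcp_steps([
  [[0,0,0,0,-0.0017,0,0.036],[0,0,0,0,-0.0017,0,0.036],[0,0,0,0,-0.0017,0,0.036]],
])

```text
clock: 3.78
eef_pos: [0.5455, -0.1774, 0.1154]
tool_rot: [1.0, 0.014, 0.002, 0.0]
ft_force: [-1.8, 3.4, 10.3]
grip_width: 0.0364
grasp_force: 8.6
```

```bash
python3 -c "
from h import *
cv2.imwrite('pics/w2.png',bot.camera('wrist')[:,:,::-1])"
```

```text
(no output)
```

View pics/w2.png

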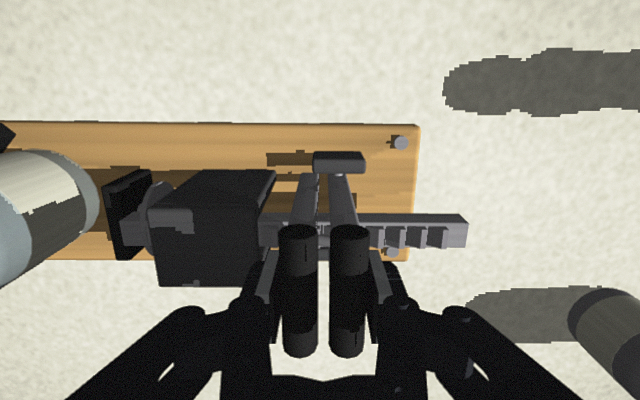

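The wrist view shows both bars between the fingers and pressed almost together, at (298,290) and (348,290). The pad is near (125,215), with the jar just to its left. I'll measure the pad in the top view.

Run:
```python
from h import *
c=bot.calibration("top")
im=bot.camera("top")[:,:,::-1]; cv2.imwrite("pics/top1.png",im)
a=cv2.resize(im[160:220,285:355],None,fx=8,fy=8,interpolation=cv2.INTER_CUBIC)
cv2.imwrite("pics/topz1.png",cv2.convertScaleAbs(a,alpha=1.4,beta=15))
g=np.array([.5440,-.168]);e=np.array([-.026,1])
for u in (335,338): 
    p=px2w(c,(u+.5)/6-.5+285,160+160/6,.067); print("pad front start clamp x",(p[:2]-g)@e+.020)
p=px2w(c,(197+.5)/6-.5+285,160+132/6,.13);print("jar start",(p[:2]-g)@e+.02)
```

```text
pad front start clamp x 0.13848313235857462
pad front start clamp x 0.13685807541969452
jar start 0.2126586304037922
```

View pics/topz1.png

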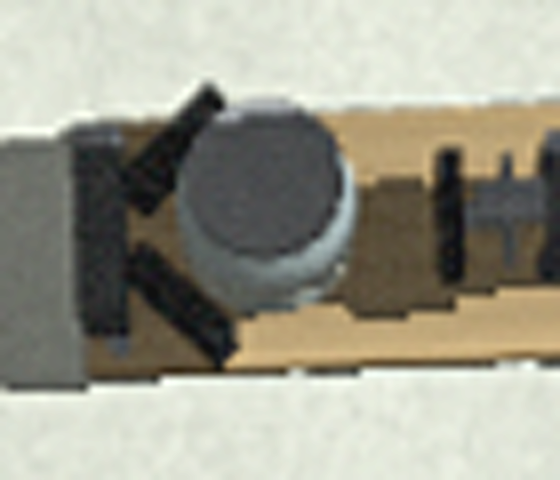

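Pad front is now at zoom (435,215) and the jar has not moved. The ram is at about 12 mm after the first pickup, so I'll pump.

Scaled: 0.012 m / 0.6 = 0.02, 0.006 m / 0.6 = 0.01.

Emit:
tcp_steps([
  [[0,0,0,0,0.01,0,0.054],[0,0,0,0,0.02,0,0.072],[0,0,0,0,0.02,0,0.072],[0,0,0,0,0.02,0,0.072],[0,0,0,0,0.02,0,0.072]],
])

```text
clock: 4.5
eef_pos: [0.5447, -0.1895, 0.1131]
tool_rot: [1.0, 0.014, -0.0, -0.0]
ft_force: [0.4, 0.3, 0.7]
grip_width: 0.072
grasp_force: 0.0
```

Emit:
tcp_steps([
  [[0,0,0,0,0,0,0.062],[0,0,0,0,-0.005,0,0.055],[0,0,0,0,-0.01,0,0.048],[0,0,0,0,-0.015,0,0.042],[0,0,0,0,-0.0183,0,0.038],[0,0,0,0,-0.02,0,0.0355],[0,0,0,0,-0.02,0,0.0355],[0,0,0,0,-0.02,0,0.0355]],
])

```text
clock: 5.5
eef_pos: [0.5456, -0.1772, 0.1156]
tool_rot: [1.0, 0.014, 0.002, 0.0]
ft_force: [-1.4, 1.9, 9.7]
grip_width: 0.0358
grasp_force: 7.9
```

Run:
```python
from h import *
im=bot.camera("top")[:,:,::-1]; cv2.imwrite("pics/top2.png",im)
# pad dark column profile
for f in ("top0","top1","top2"):
    i=cv2.cvtColor(cv2.imread(f"pics/{f}.png"),cv2.COLOR_BGR2GRAY); print(i[182:194,325:350].mean(0).astype(int))
```

```text
[105 104 114 136  80  46  48  50  47  44  46  45  45  45  46  52  22   6
   6  14  45  44  44  46  42]
[63 66 79 95 62 48 51 46 45 44 45 45 46 54 28  9  6  6 42 43 45 45 42 40
 45]
[62 67 75 94 58 43 44 45 46 47 43 15  4  7 37 46 48 45 45 40 41 45 44 46
 45]
```

Scaled: 0.012 m / 0.6 = 0.02, 0.006 m / 0.6 = 0.01.

Emit:
tcp_steps([
  [[0,0,0,0,0.01,0,0.054],[0,0,0,0,0.02,0,0.072],[0,0,0,0,0.02,0,0.072],[0,0,0,0,0.02,0,0.072],[0,0,0,0,0.02,0,0.072]],
])

```text
clock: 6.18
eef_pos: [0.5447, -0.1894, 0.1131]
tool_rot: [1.0, 0.014, -0.0, -0.0]
ft_force: [0.1, 0.2, 0.0]
grip_width: 0.0718
grasp_force: 0.0
```

Emit:
tcp_steps([
  [[0,0,0,0,0,0,0.062],[0,0,0,0,-0.005,0,0.055],[0,0,0,0,-0.01,0,0.048],[0,0,0,0,-0.015,0,0.042],[0,0,0,0,-0.0183,0,0.038],[0,0,0,0,-0.02,0,0.0355],[0,0,0,0,-0.02,0,0.0355],[0,0,0,0,-0.02,0,0.0355]],
])

```text
clock: 7.18
eef_pos: [0.5456, -0.1771, 0.1157]
tool_rot: [1.0, 0.014, 0.002, -0.0]
ft_force: [-1.6, 2.4, 9.3]
grip_width: 0.0359
grasp_force: 7.9
```

Add to h.py:
```python
def prof(n):
    im=bot.camera("top")[:,:,::-1]; cv2.imwrite(f"pics/{n}.png",im)
    i=cv2.cvtColor(im,cv2.COLOR_BGR2GRAY); print(i[182:194,318:345].mean(0).astype(int))
    a=cv2.cvtColor(cv2.imread("pics/top0.png"),cv2.COLOR_BGR2GRAY)
    # jar: lid brightness row profile
    print(i[176:190,295:330].mean(0).astype(int))
```

```bash
python3 -c "
from h import *
prof('top3')"
```

```text
[47 48 50 53 53 55 61 63 67 75 94 60 42 54 25  5  5 24 50 49 47 47 42 45
 45 44 44]
[ 21  25  24  25  27  23  29  23  21  20  20  22  38  40  44  44  44  44
  44  44  44  44  44  44  43  44  45  44  42  42  45  53  79 113  84]
```

Scaled: 0.012 m / 0.6 = 0.02, 0.006 m / 0.6 = 0.01.

Emit:
tcp_steps([
  [[0,0,0,0,0.01,0,0.054],[0,0,0,0,0.02,0,0.072],[0,0,0,0,0.02,0,0.072],[0,0,0,0,0.02,0,0.072],[0,0,0,0,0.02,0,0.072]],
])

```text
clock: 7.85
eef_pos: [0.5447, -0.1894, 0.1131]
tool_rot: [1.0, 0.014, -0.0, -0.0]
ft_force: [-0.2, 0.7, 0.5]
grip_width: 0.0721
grasp_force: 0.0
```

Emit:
tcp_steps([
  [[0,0,0,0,0,0,0.062],[0,0,0,0,-0.005,0,0.055],[0,0,0,0,-0.01,0,0.048],[0,0,0,0,-0.015,0,0.042],[0,0,0,0,-0.0183,0,0.038],[0,0,0,0,-0.02,0,0.0355],[0,0,0,0,-0.02,0,0.0355],[0,0,0,0,-0.02,0,0.0355]],
])

```text
clock: 8.85
eef_pos: [0.5455, -0.1771, 0.1158]
tool_rot: [1.0, 0.014, 0.002, -0.0]
ft_force: [-2.4, 1.2, 10.2]
grip_width: 0.0357
grasp_force: 8.6
```

```bash
python3 -c "
from h import *
prof('top4')"
```

```text
[47 49 50 51 53 56 60 63 64 82 93 38  3  4 42 48 48 48 47 41 44 47 46 47
 45 45 44]
[ 22  25  24  26  27  25  30  25  20  19  20  23  35  42  43  44  45  44
  44  44  44  44  45  44  44  44  43  44  43  42  44  56  91 106  58]
```

Scaled: 0.012 m / 0.6 = 0.02, 0.006 m / 0.6 = 0.01.

Emit:
tcp_steps([
  [[0,0,0,0,0.01,0,0.054],[0,0,0,0,0.02,0,0.072],[0,0,0,0,0.02,0,0.072],[0,0,0,0,0.02,0,0.072],[0,0,0,0,0.02,0,0.072]],
])

```text
clock: 9.52
eef_pos: [0.5447, -0.1894, 0.1131]
tool_rot: [1.0, 0.014, -0.0, -0.0]
ft_force: [-0.2, 0.1, -0.2]
grip_width: 0.072
grasp_force: 0.0
```

Emit:
tcp_steps([
  [[0,0,0,0,0,0,0.062],[0,0,0,0,-0.005,0,0.055],[0,0,0,0,-0.01,0,0.049],[0,0,0,0,-0.0133,0,0.046],[0,0,0,0,-0.015,0,0.044],[0,0,0,0,-0.015,0,0.044]],
])

```text
clock: 10.28
eef_pos: [0.5454, -0.1814, 0.1156]
tool_rot: [1.0, 0.014, 0.001, 0.001]
ft_force: [-2.4, -0.8, 9.9]
grip_width: 0.044
grasp_force: 7.9
```

Emit:
tcp_steps([
  [[0,0,0,0,-0.0017,0,0.042],[0,0,0,0,-0.0017,0,0.042]],
])

```text
clock: 10.52
eef_pos: [0.5454, -0.1805, 0.1158]
tool_rot: [1.0, 0.014, 0.002, 0.001]
ft_force: [-2.3, -1.0, 11.0]
grip_width: 0.0422
grasp_force: 9.4
```

Emit:
tcp_steps([
  [[0,0,0,0,-0.0017,0,0.04],[0,0,0,0,-0.0017,0,0.04]],
])

```text
clock: 10.78
eef_pos: [0.5454, -0.1795, 0.1161]
tool_rot: [1.0, 0.014, 0.002, 0.001]
ft_force: [-3.7, -1.5, 11.9]
grip_width: 0.0404
grasp_force: 10.9
```

```bash
python3 -c "
from h import *
prof('top5')"
```

```text
[48 51 53 56 60 63 66 90 88 35  3  8 44 49 48 47 40 45 47 47 46 46 47 47
 45 44 44]
[21 25 25 25 27 23 30 25 20 22 37 41 43 43 44 43 44 44 44 44 43 44 44 44
 43 44 42 41 47 57 99 99 54 26 37]
```

Scaled: -0.001 m / 0.6 = -0.0017.

Emit:
tcp_steps([
  [[0,0,0,0,-0.0017,0,0.038],[0,0,0,0,-0.0017,0,0.038]],
])

```text
clock: 11.08
eef_pos: [0.5454, -0.1785, 0.1163]
tool_rot: [1.0, 0.014, 0.002, 0.001]
ft_force: [-3.6, -1.7, 11.7]
grip_width: 0.0383
grasp_force: 12.6
```

Emit:
tcp_steps([
  [[0,0,0,0,-0.0017,0,0.036],[0,0,0,0,-0.0017,0,0.036]],
])

```text
clock: 11.32
eef_pos: [0.5454, -0.1776, 0.1166]
tool_rot: [1.0, 0.014, 0.002, 0.002]
ft_force: [-4.4, -1.3, 13.9]
grip_width: 0.0367
grasp_force: 14.4
```

Emit:
tcp_steps([
  [[0,0,0,0,0,0,0.0355],[0,0,0,0,0,0,0.0355]],
])

```text
clock: 11.58
eef_pos: [0.5454, -0.1774, 0.1166]
tool_rot: [1.0, 0.014, 0.002, 0.001]
ft_force: [-3.7, -0.0, 14.6]
grip_width: 0.0358
grasp_force: 15.5
```

```bash
python3 -c "
from h import *
prof('top6')"
```

```text
[48 51 53 57 60 63 66 90 87 34  5  6 43 49 49 42 45 48 46 47 47 47 47 46
 45 43 44]
[21 24 24 25 26 22 29 24 18 23 38 41 44 44 42 44 44 44 43 44 43 45 43 43
 43 43 43 41 46 57 98 98 54 28 35]
```

Scaled: 0.012 m / 0.6 = 0.02, 0.006 m / 0.6 = 0.01.

Emit:
tcp_steps([
  [[0,0,0,0,0.01,0,0.054],[0,0,0,0,0.02,0,0.072],[0,0,0,0,0.02,0,0.072],[0,0,0,0,0.02,0,0.072],[0,0,0,0,0.02,0,0.072]],
])

```text
clock: 12.25
eef_pos: [0.5447, -0.1883, 0.113]
tool_rot: [1.0, 0.014, -0.0, -0.0]
ft_force: [0.9, -0.0, -0.1]
grip_width: 0.0719
grasp_force: 0.0
```

Emit:
tcp_steps([
  [[0,0,0,0,0,0,0.062],[0,0,0,0,-0.0017,0,0.06],[0,0,0,0,-0.0033,0,0.058],[0,0,0,0,-0.0033,0,0.058]],
])

```text
clock: 12.75
eef_pos: [0.545, -0.1868, 0.1136]
tool_rot: [1.0, 0.014, 0.0, 0.0]
ft_force: [0.5, -2.7, 2.0]
grip_width: 0.0584
grasp_force: 1.6
```

Emit:
tcp_steps([
  [[0,0,0,0,-0.0017,0,0.056],[0,0,0,0,-0.0017,0,0.056]],
])

```text
clock: 13.0
eef_pos: [0.5449, -0.1855, 0.1134]
tool_rot: [1.0, 0.014, 0.0, 0.0]
ft_force: [0.6, -2.6, 1.3]
grip_width: 0.0555
grasp_force: 1.5
```

Emit:
tcp_steps([
  [[0,0,0,0,-0.0017,0,0.054],[0,0,0,0,-0.0017,0,0.054]],
])

```text
clock: 13.25
eef_pos: [0.5447, -0.1845, 0.1133]
tool_rot: [1.0, 0.014, 0.0, -0.0]
ft_force: [0.5, -2.6, 1.7]
grip_width: 0.0541
grasp_force: 1.5
```

Emit:
tcp_steps([
  [[0,0,0,0,0,0,0.052],[0,0,0,0,0,0,0.052]],
])

```text
clock: 13.5
eef_pos: [0.5446, -0.1844, 0.1132]
tool_rot: [1.0, 0.014, -0.0, -0.0]
ft_force: [-0.1, -3.4, 0.4]
grip_width: 0.0517
grasp_force: 1.3
```

Emit:
tcp_steps([
  [[0,0,0,0,0,0,0.05],[0,0,0,0,0,0,0.05]],
])

```text
clock: 13.75
eef_pos: [0.5446, -0.1842, 0.1133]
tool_rot: [1.0, 0.014, -0.0, -0.0]
ft_force: [0.3, -1.2, 2.3]
grip_width: 0.0502
grasp_force: 2.2
```

Emit:
tcp_steps([
  [[0,0,0,0,-0.0017,0,0.048],[0,0,0,0,-0.0017,0,0.048]],
])

```text
clock: 14.0
eef_pos: [0.5446, -0.1832, 0.1134]
tool_rot: [1.0, 0.014, 0.0, -0.0]
ft_force: [-1.0, 0.4, 3.6]
grip_width: 0.0481
grasp_force: 3.0
```

Scaled: -0.001 m / 0.6 = -0.0017.

Emit:
tcp_steps([
  [[0,0,0,0,-0.0017,0,0.046],[0,0,0,0,-0.0017,0,0.046]],
])

```text
clock: 14.25
eef_pos: [0.5446, -0.1824, 0.1137]
tool_rot: [1.0, 0.014, 0.0, -0.0]
ft_force: [-0.9, 1.6, 6.1]
grip_width: 0.046
grasp_force: 7.0
```

Emit:
tcp_steps([
  [[0,0,0,0,-0.0017,0,0.044],[0,0,0,0,-0.0017,0,0.044]],
])

```text
clock: 14.5
eef_pos: [0.5446, -0.1814, 0.114]
tool_rot: [1.0, 0.014, 0.0, -0.0]
ft_force: [-1.9, 0.2, 7.5]
grip_width: 0.0441
grasp_force: 8.8
```

Emit:
tcp_steps([
  [[0,0,0,0,-0.0017,0,0.042],[0,0,0,0,-0.0017,0,0.042]],
])

```text
clock: 14.75
eef_pos: [0.5446, -0.1804, 0.1143]
tool_rot: [1.0, 0.014, 0.0, 0.0]
ft_force: [-1.9, 1.1, 7.5]
grip_width: 0.0422
grasp_force: 10.3
```

Scaled: -0.001 m / 0.6 = -0.0017.

Emit:
tcp_steps([
  [[0,0,0,0,-0.0017,0,0.04],[0,0,0,0,-0.0017,0,0.04]],
])

```text
clock: 15.0
eef_pos: [0.5446, -0.1795, 0.1146]
tool_rot: [1.0, 0.014, 0.0, 0.0]
ft_force: [-2.2, 0.6, 9.2]
grip_width: 0.0405
grasp_force: 12.1
```

Emit:
tcp_steps([
  [[0,0,0,0,-0.0017,0,0.038],[0,0,0,0,-0.0017,0,0.038]],
])

```text
clock: 15.25
eef_pos: [0.5446, -0.1786, 0.1148]
tool_rot: [1.0, 0.014, 0.001, 0.0]
ft_force: [-3.0, 0.9, 10.5]
grip_width: 0.0385
grasp_force: 13.8
```

Emit:
tcp_steps([
  [[0,0,0,0,-0.0017,0,0.0365],[0,0,0,0,-0.0017,0,0.0365]],
])

```text
clock: 15.5
eef_pos: [0.5445, -0.1778, 0.115]
tool_rot: [1.0, 0.014, 0.001, 0.001]
ft_force: [-3.8, 0.5, 11.9]
grip_width: 0.0369
grasp_force: 14.7
```

Emit:
tcp_steps([
  [[0,0,0,0,0,0,0.0355],[0,0,0,0,0,0,0.0355],[0,0,0,0,0,0,0.0352],[0,0,0,0,0,0,0.0352]],
])

```text
clock: 16.0
eef_pos: [0.5445, -0.1773, 0.1152]
tool_rot: [1.0, 0.014, 0.001, -0.0]
ft_force: [-3.7, 2.0, 12.2]
grip_width: 0.036
grasp_force: 17.2
```

Run:
```python
from h import *
im=bot.camera("top")[:,:,::-1]; cv2.imwrite("pics/top7.png",im)
a=cv2.resize(im[160:220,285:385],None,fx=8,fy=8,interpolation=cv2.INTER_CUBIC)
cv2.imwrite("pics/topz7.png",cv2.convertScaleAbs(a,alpha=1.4,beta=15))
c=bot.calibration("top")
g=np.array([.5440,-.168]);e=np.array([-.026,1])
home=g+np.array([-.026,1])*.201
print((w2px(c,[[*home,.13]])-[285,160]+.5)*8-.5)
```

```text
[[241.33755173 184.29706548]]
```

View pics/topz7.png

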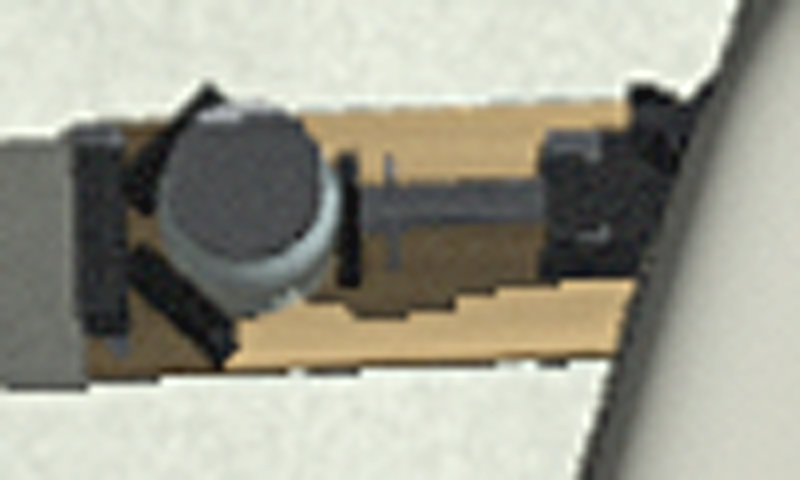

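The final view puts the jar lid centre at (245,182), against a predicted home position of (241,184), so it is about 1.5 mm off. The pad is on the jar, and its gap to the collar has shrunk by about 5 mm. The squeeze is holding at 17 N, so I'm handing in.

```bash
python3 -c "
from workcell import bot
print(bot.job_done())"
```

```text
the job is handed in; nothing more can be done
None
```

I handed the job in at 16 s of the 48 s allowed, with the trigger still squeezed at about 17 N; no verdict came back. By my camera and force estimates, the jar is home in the V jaw to about 1.5 mm, and the pad spring is in about 5–6 mm, slightly under the 7 mm half mark, because one more pump did not catch the next tooth.

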